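Reset the depth stop of a bench cell press and lock its jam nut

ROBOT

A 7-joint arm with a two-finger parallel gripper is mounted at the origin on the work surface. World frame = base frame: x ahead of the robot, y to its left, z up, the work surface at z = 0. Lengths are in mm, angles in rad, forces in N, time in s.
With the tool pointing down it reaches from about 400 to 850 mm from the base axis. Payload 10.4 kg.
Tool frame: the origin (TCP) lies between the finger pads; the fingertips stand 17 mm ahead of it and the grasp point (between the pads) lies 2 mm behind it; z points along the fingers, y is the line along which they close (so a half turn about z gives the same grasp; the last joint's range is limited). The gripper opens to 85 mm and grips with 20 to 120 N. Pads are 22 mm wide; open, the fingers measure 114 mm over their backs; the gripper's body (76 mm by 85 mm) begins 54 mm behind the grasp point. The pads swing forward as they close: fully open they stand 13 mm farther back than shut.
Start: joints at [1.309, 0.332, -0.065, 1.46, 0.022, 1.35, -0.088], TCP at [147.855, -607.279, 248.338] pointing down, gripper open.
Joint ranges: [-2.6, 2.6], [-0.5, 2.12], [-1.47, 1.34], [0.16, 2.42], [-1.27, 4.41], [0.06, 2.06], [-2.6, 2.6]. Speed limits (rad/s): [2.22, 2.22, 2.79, 2.79, 3.14, 3.14, 3.14].

INTERFACE

Orientations are given as [roll, pitch, yaw] about the fixed x, y, z axes, in that order (R = Rz(yaw) Ry(pitch) Rx(roll)).
In Python, from plant import robot gives the robot as it stands. The module is installed in compiled form; this text tells all that it offers.
- The arm moves only by the tool servo_tool, never from a script. Its argument "deltas" is a list of rows, each a list of 3 entries, a list of its own where there are three numbers: the shift along the tool's x, y, z in cm, then the turn, a rotation vector about the tool's x, y, z in rad, then the finger opening in cm, from 0 to 8.54. In form: [[[tx, ty, tz], [wx, wy, wz], grip], ...]. A call has 1 to 5 rows; each row is the pose to reach, as a shift and turn from the pose commanded when the call began, along the tool's axes at that moment; what a row does not reach only later rows make up. A row lasts 1/10 s, in which the tool goes at most 50 mm and 8.59 degrees, less where a joint would pass 70% of its speed; a pose out of reach is approached as far as the arm can. A call with a gripper value outside its range is refused whole. The fingers move at their own pace and stop on an object; "force" is the grip in N (left out, the last holds). Time passes only in rows, so rows that repeat a pose let the fingers close. It gives the time, the measured TCP pose, the force, the opening and the grip force at its end, in the units of the state.
- robot.get_obs(): the state, without advancing time (a new reading comes with each control period).
- robot.grab_frame(name): name is "side" or "top"; returns a dict with "pixels" (400x640x3 uint8, red, green, blue), "camera_matrix" (3x3 intrinsics, pixels), "k1" (the pictures are not rectified: a ray, as slopes to the right and down, at radius r is drawn at 1 + k1 r^2 times it, then the intrinsics apply), "eye" and "rotation" of the camera in the world. Camera axes: x right, y down, z forward; pixel columns grow to the right and rows downward; lengths in mm; the calibration is good to about 2 mm. A picture is of the moment at which its call begins. There is no depth.
- robot.hand_in(): hands the job in; it is judged then, once.
The state is a dict: "t": time; "joints": joint angles; "dq": joint speeds; "effort": joint torques, N m; "tool_pos": TCP position; "tcp_rot": TCP orientation; "wrist_force": force on the tool from outside, world axes, zero at the start; "wrist_torque": the same for the moment, N m; "finger_gap": finger opening in mm; "grip_force": force on a finger pad.
Only numpy, scipy, OpenCV 4.12 (cv2) and the standard library are available. Lean on these libraries where they do the work, as an engineer would, in place of code of your own. Each camera call takes 0.05 s, during which the arm holds its last target. There are 200 camera calls.

TASK

A new cell has been clipped into the bench press. Slacken the jam nut by its long handle, about an eighth of a turn anticlockwise, then wind the crank on top clockwise until the screw's foot bears firmly on the cell without crushing it, and swing the nut's handle clockwise again until the nut is firmly tight, without forcing it. Go by feel, let go of everything, and leave the things standing around where they are.

Things in the scene. Friction and masses are not known exactly. Their poses are not given: they have to be found in the camera images.
- stand: Grey C-frame press fixed to the bench, it cannot move: base plate 170 x 110 x 18 mm, a column on its -x side, a head arm 60 mm wide with its top 110 mm above the bench. Origin: on the bench, on the vertical axis shared by screw, nut and cell; z up. It carries, hidden inside the nut, the collet jaw that the nut presses on the screw: the clamp force is the force between stand and screw.
- nut_post (a point): Centre of the grip zone of the jam nut's handle: a black upright round post with a freely spinning sleeve, 16 mm in diameter, at the end of the nut's steel arm, on a circle of 90 mm radius about the axis, 150 mm above the bench. The post stands free from 123 mm (top of the arm) to 165 mm. Clockwise from above tightens, anticlockwise loosens (1 rad, then a stop). Tight at the start.
- nut_hub (a point): Centre of the top of the steel hex nut (33 mm across), on the axis, 124 mm up. Feel: a push of about 8 N along the circle at the post keeps the slack nut turning. Seated, the push rises 0.67 N per 10 N of clamping, 6 N within about 6 mm of post travel: a rise of 3 to 6 N (45 to 90 N) is firm, a rise of 12 N strips the thread. It stays where it is left. Seat it at under 20 mm/s.
- head_top (a point): Point on the axis at the top of the press head, under the nut. The screw's seat is slanted: as the screw goes down the nut comes tight later, 11 to 23 degrees clockwise past the place where it was tight at the start; back at its old place the handle is still slack. Tightening adds about a third of the clamping force to the pressing on the cell.
- crank_post (a point): Centre of the grip zone of the crank on top of the adjuster screw: a black upright post with a freely spinning round sleeve, 16 mm thick, on a steel crank arm, on a circle of 40 mm radius about the axis, 190 mm above the bench at the start. It stands free from 168 mm (top of the arm) to 206 mm. Clockwise from above drives the screw, crank and post down 3 mm per radian, up to 4 rad.
- crank_hub (a point): Centre of the top of the crank's hub, on the axis. Feel: about 7.5 N along the circle at the post keeps the screw running down. On the cell it rises 0.75 N per 10 N of pressing, within about 10 degrees: a rise of 3 to 5 N (40 to 65 N) is right, a rise of 11 N crushes the cell. Seat it under 20 mm/s. It stays as left, but gives back part of a hard press. Never force it with the nut tight.
- screw: The adjuster screw with its crank, steel, 16 mm thick, upright through the nut and the press head. Origin: on the axis, at the height of the bench at the start, going down with the screw; x axis from the axis to the crank post.
- foot (a point): Centre of the flat underside of the screw's foot (16 mm across), on the axis, 45 mm above the bench at the start.
- cell: Steel button cell 36 mm across, 20 mm thick, clipped in the nest of the press under the screw; it cannot be moved. Origin: centre of its underside; z up.
- cell_top (a point): Centre of the cell's top face. At the start 3 to 7 mm below the foot.
- flask: Loose glass conical flask, 76 mm across the foot, 113 mm tall, standing on the bench. Bystander. Origin: centre of its underside.
- tip_box: Loose box of pipette tips, 85 x 115 x 76 mm, blue with a clear lid. Bystander. Origin: centre of its underside.
- spare_cell: Loose steel cell, 40 mm across, 14 mm thick, lying on the bench. Bystander. Origin: centre of its underside.
Things that resemble listed ones, but are neither listed nor needed, are in the scene too. Several things have the shape of the stand; the one meant has the colours described above.

How it is judged (in metres and radians):
On the way, in this order (a step that is already met when the one before it is completed fails the run):
1. the jam nut has been slackened by its handle, by 30 mm or more at the post, before the screw has been wound down by 1.5 mm, and no longer clamps the screw (contact force between stand and screw below 1 N and distance of nut_post from where it was at the start of the episode above 0.03 m and distance of screw from where it was at the start of the episode below 0.0015 m), for 0.2 s.
2. with the nut slack, the foot bears on the cell with 20 to 110 N (contact force between stand and screw below 1 N and contact force between screw and cell between 20 and 110 N), for 0.2 s.
3. the nut is tight again: it clamps the screw with more than 30 N (contact force between stand and screw above 30 N), for 0.2 s.
At the end, for the whole second after the job is handed in: The screw's foot rests on the cell with 8 to 140 N, the jam nut clamps the screw with 25 to 170 N, and the screw is still (contact force between screw and cell between 8 and 140 N and contact force between stand and screw between 25 and 170 N and angular speed of screw below 0.05 rad/s); the robot touches nothing.
It fails at once if the cell is crushed: the foot presses it with more than 150 N (contact force between screw and cell above 150 N).
It fails at once if the nut is overtightened: it clamps the screw with more than 180 N (contact force between stand and screw above 180 N).
It fails at once if the flask is shifted by more than 20 mm or tipped (distance of flask from where it was at the start of the episode above 0.02 m or angle between flask's own z axis and vertical above 0.3 rad).
It fails at once if the tip box is shifted by more than 20 mm (distance of tip_box from where it was at the start of the episode above 0.02 m).
It fails at once if the spare cell is shifted by more than 20 mm (distance of spare_cell from where it was at the start of the episode above 0.02 m).
It also fails if it takes over 72 s, if anything falls off the work surface, if the arm or the gripper's body presses on something with over 40 N, if the wrist force passes 120 N, or if a joint passes its speed limit or range.

## Working session

There is one attempt and no reset: what is moved stays moved. The work goes in short steps, Python scripts to look and compute and a tool call to move; the robot and the scene stay as the last step left them, time stands still between calls to the robot, and variables do not carry over. Pictures are saved under pics/ and viewed, at most 10 in all, crops included, and the job is handed in when it is done.

Besides the shell and the picture viewer there is one more tool, called after ">>>" as name(argument=value, ...), one argument or row to a line, values as JSON. servo_tool: Moves the arm, as the interface text tells. Its arguments: {"type":"object","properties":{"deltas":{"type":"array","items":{"type":"array"}},"force":{"type":"number"}},"required":["deltas"]}

```bash
mkdir -p pics; python3 - <<'E'
from plant import robot
import cv2,numpy as np,pickle
for n in("side","top"):
    f=robot.grab_frame(n); pickle.dump(f,open(f"pics/{n}0.pkl","wb"))
    cv2.imwrite(f"pics/{n}0.png",f["pixels"][:,:,::-1])
    print(n,f["camera_matrix"].tolist(),f["k1"],np.round(f["eye"],1),np.round(f["rotation"],3).tolist())
o=robot.get_obs();print(o)
E
```

```text
side [[486.98577099176526, 0.0, 317.63944844777797], [0.0, 486.98577099176526, 190.58217208457694], [0.0, 0.0, 1.0]] -0.007318813239787724 [ 499.2 -745.2  751.2] [-2.19, 0.016, -0.136]
top [[402.2479461242831, 0.0, 318.1772287245522], [0.0, 402.2479461242831, 197.01253562475327], [0.0, 0.0, 1.0]] -0.05980291440212684 [495.2  59.7 988.2] [-3.035, 0.03, -1.602]
{'t': 0.1, 'joints': array([ 1.30938994,  0.33276859, -0.06469772,  1.46084089,  0.02161177,
        1.34985961, -0.08848373]), 'dq': array([ 0.00078645, -0.00233588,  0.00069098, -0.00232685, -0.00010216,
        0.00131585, -0.00124119]), 'effort': array([ 1.97343485e-03, -6.26748276e+01,  4.93416516e-02, -3.92432106e+01,
        1.62920292e-02,  6.93162525e-03, -4.69116543e-06]), 'tool_pos': array([ 147.76448745, -606.97912359,  247.62834433]), 'tcp_rot': array([-3.14041374e+00,  6.41384722e-05,  2.38841998e-01]), 'wrist_force': array([-0.04676357,  0.3175955 , -1.27067927]), 'wrist_torque': array([ 0.01120297,  0.03036341, -0.06858284]), 'grip_force': 0.0, 'finger_gap': 85.50713712643883}
```

View pics/side0.png

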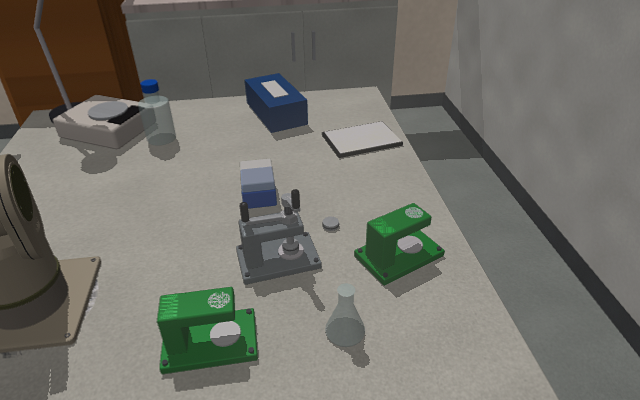

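View pics/top0.png

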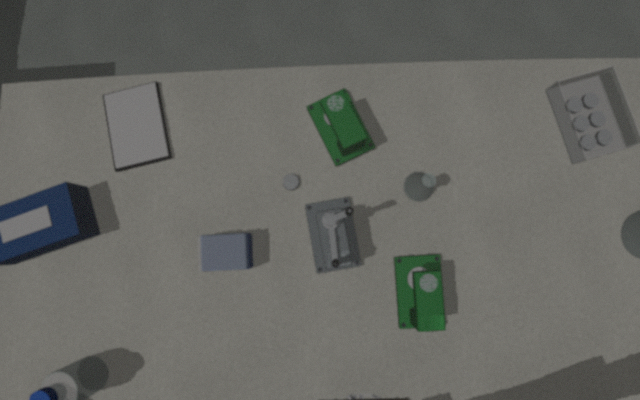

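The grey press is at side (278,245) and top (333,235). The lookalikes are green presses at side (210,325) and (400,240), top (420,290) and (340,125). The grey one fits the description. I'll check it in a close crop.

```bash
cat > h.py <<'E'
import numpy as np,cv2
from scipy.spatial.transform import Rotation as R
from scipy.optimize import least_squares
def proj(f,P):
    P=np.atleast_2d(P); c=(P-f["eye"])@R.from_euler("xyz",f["rotation"]).as_matrix()
    s=c[:,:2]/c[:,2:]; s=s*(1+f["k1"]*(s**2).sum(1,keepdims=True))
    K=f["camera_matrix"]; return s*K[0,0]+K[:2,2]
def tri(fs,pxs):
    return least_squares(lambda p:np.concatenate([(proj(f,p)[0]-u) for f,u in zip(fs,pxs)]),[500,0,150])
def atz(f,u,z):
    s=least_squares(lambda p:proj(f,[p[0],p[1],z])[0]-u,[500,0]);return s.x
E
python3 - <<'E'
import pickle,cv2,numpy as np
s=pickle.load(open("pics/side0.pkl","rb"))["pixels"];t=pickle.load(open("pics/top0.pkl","rb"))["pixels"]
a=cv2.resize(s[180:285,230:330],None,fx=4,fy=4,interpolation=cv2.INTER_CUBIC)
b=cv2.resize(t[180:285,285:385],None,fx=4,fy=4,interpolation=cv2.INTER_CUBIC)
cv2.imwrite("pics/c0.png",np.hstack([a,b])[:,:,::-1])
E
```

```text
(no output)
```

View pics/c0.png

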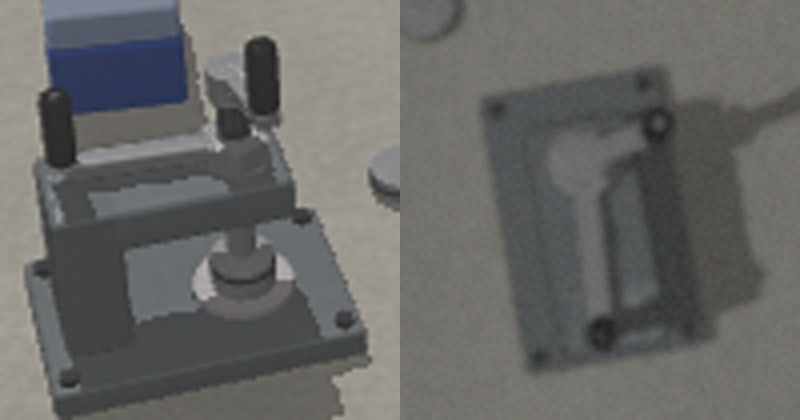

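Confirmed: the grey press has two black posts. The nut post top is at side (244,203) and top (335,263); the crank post top is at side (295.5,190.5) and top (349,211.3).

```bash
python3 - <<'E'
from h import *; import pickle
s=pickle.load(open("pics/side0.pkl","rb"));t=pickle.load(open("pics/top0.pkl","rb"))
for n,a,b in(("nut",(244.2,203),(335,263)),("crank",(295.5,190.5),(349,211.2))):
    r=tri([s,t],[a,b]);print(n,r.x.round(1),r.fun.round(2))
N=[(244.2,203),(335,263)];C=[(295.5,190.5),(349,211.2)]
def m(p):
    x,y,a,b=p;n=[x+90*np.cos(a),y+90*np.sin(a),165];c=[x+40*np.cos(b),y+40*np.sin(b),206]
    e=[proj(f,q)[0]-u for q,U in((n,N),(c,C)) for f,u in zip((s,t),U)]
    e.append(0.5*(proj(t,[x,y,170])[0]-(330.7,220)))
    return np.concatenate(e)
r=least_squares(m,[490,50,3,0]);print(r.x.round(3),r.fun.round(2))
x,y,a,b=r.x;print("nut",x+90*np.cos(a),y+90*np.sin(a),"crank",x+40*np.cos(b),y+40*np.sin(b))
for u in((308.75,207.5),(345.75,200.5),(320,270),(357.5,262)):print("bolt",atz(t,u,20).round(1))
for u in((290.5,250),):print("cell",atz(s,u,38).round(1))
print("box",[atz(t,u,76).round(0) for u in((201,236),(246,234),(246,270),(202,271))],"flask",atz(t,(415,186),0).round(0),"flasktop",atz(t,(430,181),113).round(0),"spare",atz(t,(291,181),14).round(0))
E
```

```text
nut [449.1  51.6 165.7] [-0.38  0.02 -0.02 -0.38]
crank [550.9  21.3 206.2] [-0.68  0.1  -0.01 -0.69]
[538.35   59.079   3.222  -1.251] [-0.57  0.25 -0.12 -0.17 -0.64  0.24  0.07 -0.72 -0.45 -0.72]
nut 448.64353204569966 51.81687786314648 crank 550.9247866303836 21.106594133263556
bolt [574.6 108.9]
bolt [588.6  19. ]
bolt [424.6  86.4]
bolt [440.7  -3.4]
cell [535.9  39. ]
box [array([513., 355.]), array([514., 251.]), array([433., 252.]), array([433., 353.])] flask [ 621. -154.] flasktop [ 616. -163.] spare [642. 151.]
```

>>> servo_tool(
  deltas=[
    [[21.5, -10.9, 0], [0, 0, 0], 8.5],
    [[21.5, -10.9, 0], [0, 0, 0], 8.5],
    [[21.5, -10.9, 0], [0, 0, 0], 8.5],
    [[21.5, -10.9, 0], [0, 0, 0], 8.5],
    [[21.5, -10.9, 0], [0, 0, 0], 8.5],
  ],
  force=30,
)

```text
t: 0.6
tool_pos: [333.0, -448.1, 248.2]
tcp_rot: [-3.141, -0.0, 0.241]
wrist_force: [0.3, -0.5, 0.9]
finger_gap: 85.0
grip_force: 0.0
```

>>> servo_tool(
  deltas=[
    [[16.6, -17.6, 0], [0, 0, 0], 8.5],
    [[16.6, -17.6, 0], [0, 0, 0], 8.5],
    [[16.6, -17.6, 0], [0, 0, 0], 8.5],
    [[16.6, -17.6, 0], [0, 0, 0], 8.5],
    [[16.6, -17.6, 0], [0, 0, 0], 8.5],
  ],
)

```text
t: 1.1
tool_pos: [451.5, -237.4, 248.2]
tcp_rot: [-3.141, -0.0, 0.24]
wrist_force: [1.1, -0.0, 0.5]
finger_gap: 84.5
grip_force: 0.0
```

>>> servo_tool(
  deltas=[
    [[5.7, -23.3, 0], [0, 0, 0.16], 8.5],
    [[5.7, -23.3, 0], [0, 0, 0.16], 8.5],
    [[5.7, -23.3, 0], [0, 0, 0.16], 8.5],
    [[5.7, -23.3, 0], [0, 0, 0.16], 8.5],
    [[5.7, -23.3, 0], [0, 0, 0.16], 8.5],
  ],
)

```text
t: 1.6
tool_pos: [450.3, 2.4, 248.2]
tcp_rot: [3.141, -0.0, 0.08]
wrist_force: [1.7, -0.1, 0.9]
finger_gap: 85.0
grip_force: 0.0
```

>>> servo_tool(
  deltas=[
    [[0.2, -4.9, 0], [0, 0, 0], 8.5],
    [[0.2, -4.9, 4.0], [0, 0, 0], 8.5],
    [[0.2, -4.9, 8.0], [0, 0, 0], 8.5],
    [[0.2, -4.9, 9.7], [0, 0, 0], 8.5],
    [[0.2, -4.9, 9.7], [0, 0, 0], 8.5],
  ],
)

```text
t: 2.1
tool_pos: [447.2, 48.5, 148.9]
tcp_rot: [-3.141, 0.005, 0.079]
wrist_force: [-0.5, -0.2, -0.6]
finger_gap: 84.6
grip_force: 0.0
```

>>> servo_tool(
  deltas=[
    [[0, 0, 0], [0, 0, 0], 1.0],
    [[0, 0, 0], [0, 0, 0], 1.0],
    [[0, 0, 0], [0, 0, 0], 1.0],
    [[0, 0, 0], [0, 0, 0], 1.0],
    [[0, 0, 0], [0, 0, 0], 1.0],
  ],
  force=30,
)

```text
t: 2.6
tool_pos: [449.5, 49.1, 152.1]
tcp_rot: [-3.141, -0.001, 0.079]
wrist_force: [-2.4, -0.8, 5.9]
finger_gap: 15.2
grip_force: 29.4
```

```bash
python3 - <<'E'
from plant import robot
import cv2,numpy as np,pickle
im=[]
for n,(a,b,c,d) in(("side",(150,285,220,330)),("top",(170,305,275,385))):
    f=robot.grab_frame(n); im.append(cv2.resize(f["pixels"][a:b,c:d],None,fx=3.6,fy=3.6,interpolation=cv2.INTER_CUBIC))
cv2.imwrite("pics/g1.png",np.hstack(im)[:,:,::-1]);o=robot.get_obs();print({k:np.round(o[k],3) for k in("t","joints","tool_pos","wrist_force","finger_gap","grip_force")})
E
```

```text
{'t': np.float64(2.7), 'joints': array([ 0.475,  0.082, -0.701,  1.988,  0.059,  1.091, -1.744]), 'tool_pos': array([449.455,  49.067, 152.047]), 'wrist_force': array([-0.787,  1.234,  4.993]), 'finger_gap': np.float64(14.988), 'grip_force': np.float64(29.466)}
```

View pics/g1.png

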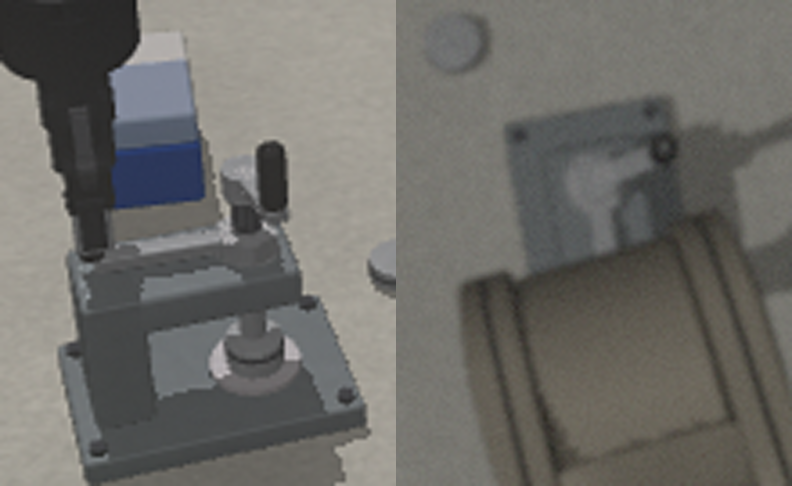

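The grip on the nut post holds (gap 15 mm), and nothing else is touched. Now I'll slacken it anticlockwise.

>>> servo_tool(
  deltas=[
    [[0.01, 0.45, 0], [0, 0, -0.05], 1.0],
    [[0.04, 0.9, 0], [0, 0, -0.1], 1.0],
    [[0.1, 1.34, 0], [0, 0, -0.15], 1.0],
    [[0.18, 1.79, 0], [0, 0, -0.2], 1.0],
    [[0.28, 2.23, 0], [0, 0, -0.25], 1.0],
  ],
  force=40,
)

```text
t: 3.2
tool_pos: [454.0, 28.7, 152.1]
tcp_rot: [-3.14, -0.002, 0.333]
wrist_force: [-1.5, 8.8, 4.5]
finger_gap: 15.1
grip_force: 38.9
```

>>> servo_tool(
  deltas=[
    [[0.01, 0.45, 0], [0, 0, -0.05], 1.0],
    [[0.04, 0.9, 0], [0, 0, -0.1], 1.0],
    [[0.1, 1.34, 0], [0, 0, -0.15], 1.0],
    [[0.18, 1.79, 0], [0, 0, -0.2], 1.0],
    [[0.28, 2.23, 0], [0, 0, -0.25], 1.0],
  ],
)

```text
t: 3.7
tool_pos: [464.1, 8.9, 152.1]
tcp_rot: [-3.14, -0.003, 0.583]
wrist_force: [0.0, 10.4, 4.0]
finger_gap: 14.8
grip_force: 38.9
```

>>> servo_tool(
  deltas=[
    [[0.01, 0.45, 0], [0, 0, -0.05], 1.0],
    [[0.04, 0.9, 0], [0, 0, -0.1], 1.0],
    [[0.1, 1.34, 0], [0, 0, -0.15], 1.0],
    [[0.18, 1.79, 0], [0, 0, -0.2], 1.0],
    [[0.28, 2.23, 0], [0, 0, -0.25], 1.0],
  ],
)

```text
t: 4.2
tool_pos: [478.7, -7.7, 152.1]
tcp_rot: [-3.14, -0.003, 0.833]
wrist_force: [-1.4, 11.9, 4.6]
finger_gap: 14.7
grip_force: 39.0
```

>>> servo_tool(
  deltas=[
    [[0, 0, 0], [0, 0, 0], 5.0],
    [[0, 0, 0], [0, 0, 0], 8.5],
    [[0, 0, 0], [0, 0, 0], 8.5],
    [[0, 0, 0], [0, 0, 0], 8.5],
    [[0, 0, 0], [0, 0, 0], 8.5],
  ],
)

```text
t: 4.7
tool_pos: [477.9, -10.9, 151.3]
tcp_rot: [3.141, 0.0, 0.828]
wrist_force: [0.3, 0.3, 1.0]
finger_gap: 84.4
grip_force: 0.0
```

>>> servo_tool(
  deltas=[
    [[0, 0, -4.5], [0, 0, 0], 8.5],
    [[0, 0, -8.5], [0, 0, 0], 8.5],
    [[4.0, 2.0, -8.5], [0, 0, -0.14], 8.5],
    [[7.1, 3.3, -8.5], [0, 0, -0.28], 8.5],
    [[7.1, 3.3, -8.5], [0, 0, -0.42], 8.5],
  ],
)

```text
t: 5.2
tool_pos: [552.6, 21.2, 236.1]
tcp_rot: [3.141, -0.002, 1.256]
wrist_force: [-0.8, -0.5, -1.7]
finger_gap: 85.2
grip_force: 0.0
```

>>> servo_tool(
  deltas=[
    [[0, 0, 0], [0, 0, -0.14], 8.5],
    [[0, 0, 0], [0, 0, -0.28], 8.5],
    [[0, 0, 0], [0, 0, -0.42], 8.5],
    [[0, 0, 0], [0, 0, -0.56], 8.5],
    [[0, 0, 0], [0, 0, -0.64], 8.5],
  ],
)

```text
t: 5.7
tool_pos: [550.2, 19.2, 236.2]
tcp_rot: [-3.141, 0.0, 1.894]
wrist_force: [-0.5, -0.3, -0.8]
finger_gap: 84.8
grip_force: 0.0
```

```bash
python3 - <<'E'
from plant import robot
import cv2,numpy as np,pickle
im=[]
for n,(a,b,c,d) in(("side",(150,285,220,330)),):
    f=robot.grab_frame(n); pickle.dump(f,open("pics/side2.pkl","wb")); im.append(cv2.resize(f["pixels"][a:b,c:d],None,fx=4.4,fy=4.4,interpolation=cv2.INTER_CUBIC))
cv2.imwrite("pics/g2.png",np.hstack(im)[:,:,::-1]);o=robot.get_obs();print({k:np.round(o[k],3) for k in("t","joints","tool_pos","tcp_rot","wrist_force","finger_gap","grip_force")})
E
```

```text
{'t': np.float64(5.75), 'joints': array([ 0.599,  0.276, -0.839,  1.643,  0.211,  1.318,  0.051]), 'tool_pos': array([550.215,  19.157, 236.19 ]), 'tcp_rot': array([-3.141,  0.   ,  1.897]), 'wrist_force': array([ 0.634, -0.534,  0.067]), 'finger_gap': np.float64(85.28), 'grip_force': np.float64(0.0)}
```

View pics/g2.png

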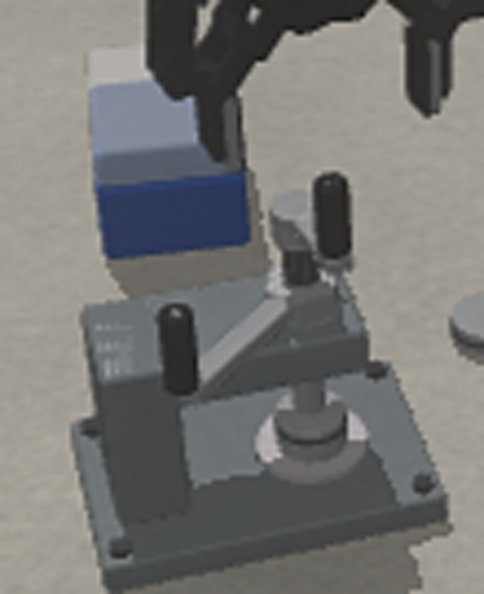

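The nut handle has swung off and the crank post stands between the open fingers. I'll descend and grip it.

>>> servo_tool(
  deltas=[
    [[0, 0, 2.5], [0, 0, 0], 8.5],
    [[0, 0, 4.6], [0, 0, 0], 8.5],
    [[0, 0, 4.6], [0, 0, 0], 8.5],
    [[0, 0, 4.6], [0, 0, 0], 1.0],
    [[0, 0, 4.6], [0, 0, 0], 1.0],
  ],
  force=30,
)

```text
t: 6.25
tool_pos: [550.9, 19.5, 191.6]
tcp_rot: [3.14, 0.001, 1.888]
wrist_force: [-0.7, -0.4, 1.0]
finger_gap: 58.8
grip_force: 0.0
```

>>> servo_tool(
  deltas=[
    [[0, 0, 0], [0, 0, 0], 1.0],
    [[0, 0, 0], [0, 0, 0], 1.0],
    [[0, 0, 0], [0, 0, 0], 1.0],
    [[0, 0, 0], [0, 0, 0], 1.0],
  ],
)

```text
t: 6.65
tool_pos: [550.7, 19.4, 190.9]
tcp_rot: [3.14, 0.0, 1.889]
wrist_force: [1.3, -0.7, 3.7]
finger_gap: 14.9
grip_force: 29.6
```

>>> servo_tool(
  deltas=[
    [[0.02, -0.4, 0.03], [0, 0, 0.1], 1.0],
    [[0.08, -0.8, 0.06], [0, 0, 0.2], 1.0],
    [[0.18, -1.18, 0.09], [0, 0, 0.3], 1.0],
    [[0.32, -1.56, 0.12], [0, 0, 0.4], 1.0],
    [[0.49, -1.92, 0.15], [0, 0, 0.5], 1.0],
  ],
  force=40,
)

```text
t: 7.15
tool_pos: [532.0, 17.3, 189.6]
tcp_rot: [3.138, -0.0, 1.384]
wrist_force: [7.2, -2.2, -0.1]
finger_gap: 14.9
grip_force: 38.9
```

>>> servo_tool(
  deltas=[
    [[0.01, -0.2, 0.015], [0, 0, 0.05], 1.0],
    [[0.02, -0.4, 0.03], [0, 0, 0.1], 1.0],
    [[0.04, -0.6, 0.045], [0, 0, 0.15], 1.0],
    [[0.08, -0.8, 0.06], [0, 0, 0.2], 1.0],
    [[0.12, -0.99, 0.075], [0, 0, 0.25], 1.0],
  ],
)

```text
t: 7.65
tool_pos: [522.4, 19.6, 188.9]
tcp_rot: [3.138, -0.0, 1.135]
wrist_force: [5.9, -4.5, 1.9]
finger_gap: 14.8
grip_force: 39.1
```

>>> servo_tool(
  deltas=[
    [[0, -0.16, 0.01], [0, 0, 0.04], 1.0],
    [[0.01, -0.32, 0.02], [0, 0, 0.08], 1.0],
    [[0.03, -0.48, 0.04], [0, 0, 0.12], 1.0],
    [[0.05, -0.64, 0.05], [0, 0, 0.16], 1.0],
    [[0.08, -0.8, 0.06], [0, 0, 0.2], 1.0],
  ],
)

```text
t: 8.15
tool_pos: [515.3, 23.1, 188.2]
tcp_rot: [3.138, -0.0, 0.935]
wrist_force: [4.2, -6.6, 2.6]
finger_gap: 14.9
grip_force: 39.2
```

```bash
cat > f.py <<'E'
from plant import robot
import numpy as np
o=robot.get_obs();p=o["tcp_rot"][2];F=o["wrist_force"];T=o["tool_pos"]
ax=np.array([537.5,57.]);d=T[:2]-ax;a=np.arctan2(d[1],d[0])
y=np.array([np.sin(p),-np.cos(p)]);x=np.array([np.cos(p),np.sin(p)])
print("t",o["t"],"pos",T.round(2),"yaw",p.round(3),"ang",a.round(3),"r",np.hypot(*d).round(1),"Ftan",(F[:2]@y).round(2),"Frad",(F[:2]@x).round(2),"Fz",F[2].round(1),"gap",round(o["finger_gap"],1))
E
python3 f.py
```

```text
t 8.15 pos [515.28  23.12 188.25] yaw 0.935 ang -2.151 r 40.5 Ftan 7.25 Frad -2.81 Fz 2.6 gap 14.9
```

>>> servo_tool(
  deltas=[
    [[0, -0.16, 0.01], [0, 0, 0.04], 1.0],
    [[0.01, -0.32, 0.02], [0, 0, 0.08], 1.0],
    [[0.03, -0.48, 0.04], [0, 0, 0.12], 1.0],
    [[0.05, -0.64, 0.05], [0, 0, 0.16], 1.0],
    [[0.08, -0.8, 0.06], [0, 0, 0.2], 1.0],
  ],
)

```text
t: 8.65
tool_pos: [509.0, 27.9, 187.7]
tcp_rot: [3.138, 0.0, 0.735]
wrist_force: [2.2, -9.1, 6.5]
finger_gap: 14.9
grip_force: 39.5
```

```bash
python3 f.py
```

```text
t 8.65 pos [509.01  27.9  187.68] yaw 0.735 ang -2.346 r 40.7 Ftan 8.21 Frad -4.42 Fz 6.5 gap 14.9
```

>>> servo_tool(
  deltas=[
    [[-0.02, -0.08, 0], [0, 0, 0.02], 1.0],
    [[-0.03, -0.16, 0], [0, 0, 0.04], 1.0],
    [[-0.04, -0.24, 0.0], [0, 0, 0.06], 1.0],
    [[-0.04, -0.32, 0.01], [0, 0, 0.08], 1.0],
    [[-0.04, -0.4, 0.01], [0, 0, 0.1], 1.0],
  ],
)

```text
t: 9.15
tool_pos: [506.8, 30.0, 187.6]
tcp_rot: [3.137, -0.001, 0.635]
wrist_force: [5.8, -10.5, 1.9]
finger_gap: 15.2
grip_force: 39.4
```

```bash
python3 f.py
```

```text
t 9.15 pos [506.76  29.99 187.59] yaw 0.635 ang -2.421 r 40.9 Ftan 11.92 Frad -1.58 Fz 1.9 gap 15.2
```

>>> servo_tool(
  deltas=[
    [[0, 0, 0], [0, 0, 0], 1.0],
    [[0, 0, 0], [0, 0, 0], 1.0],
  ],
)

```text
t: 9.35
tool_pos: [506.7, 30.0, 187.6]
tcp_rot: [3.137, -0.001, 0.636]
wrist_force: [6.7, -9.7, 2.3]
finger_gap: 15.2
grip_force: 39.4
```

```bash
python3 f.py
```

```text
t 9.35 pos [506.71  30.04 187.59] yaw 0.636 ang -2.422 r 40.9 Ftan 11.82 Frad -0.37 Fz 2.3 gap 15.2
```

Firm at a rise of about 4.5 N. I'll let go of the crank and move over to the nut handle.

>>> servo_tool(
  deltas=[
    [[0, 0, 0], [0, 0, 0], 4.0],
    [[0, 0, 0], [0, 0, 0], 8.5],
    [[0, 0, 0], [0, 0, 0], 8.5],
    [[0, 0, 0], [0, 0, 0], 8.5],
    [[0, 0, -3.0], [0, 0, 0], 8.5],
  ],
)

```text
t: 9.85
tool_pos: [503.0, 32.9, 213.9]
tcp_rot: [-3.138, 0.005, 0.639]
wrist_force: [0.8, -0.2, 1.1]
finger_gap: 84.5
grip_force: 0.0
```

>>> servo_tool(
  deltas=[
    [[0, 0, -2.5], [0, 0, 0], 8.5],
    [[-4.5, 1.4, -2.5], [0, 0, -0.1], 8.5],
    [[-4.5, 1.4, -2.5], [0, 0, -0.19], 8.5],
    [[-4.5, 1.4, -2.5], [0, 0, -0.19], 8.5],
  ],
)

```text
t: 10.25
tool_pos: [477.0, -5.7, 242.0]
tcp_rot: [3.141, 0.0, 0.829]
wrist_force: [0.1, 0.6, 0.2]
finger_gap: 85.0
grip_force: 0.0
```

```bash
python3 f.py;  python3 - <<'E'
from plant import robot
import cv2,numpy as np,pickle
f=robot.grab_frame("side"); pickle.dump(f,open("pics/side3.pkl","wb"))
cv2.imwrite("pics/g3.png",cv2.resize(f["pixels"][150:285,220:330],None,fx=4.4,fy=4.4,interpolation=cv2.INTER_CUBIC)[:,:,::-1])
E
```

```text
t 10.25 pos [477.01  -5.67 241.96] yaw 0.829 ang -2.338 r 87.1 Ftan -0.34 Frad 0.55 Fz 0.2 gap 85.0
```

View pics/g3.png

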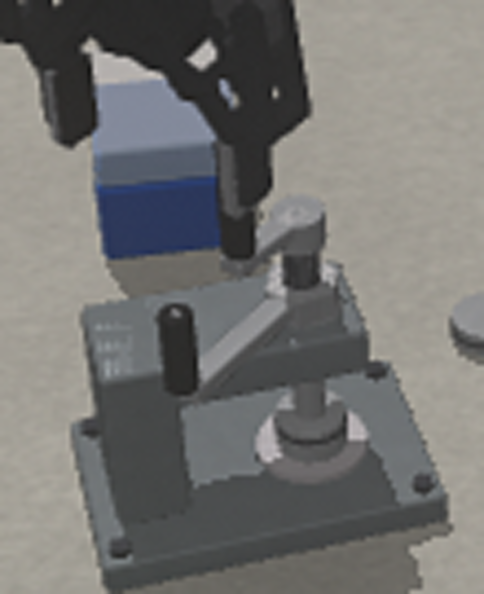

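The foot is down, the crank now points towards the robot, and the nut post is still at crop (177,310) between the fingers. I'll descend and grip it.

>>> servo_tool(
  deltas=[
    [[-0.15, 0.25, 0], [0, 0, 0], 8.5],
    [[-0.15, 0.25, 4.0], [0, 0, 0], 8.5],
    [[-0.15, 0.25, 7.0], [0, 0, 0], 8.5],
    [[-0.15, 0.25, 8.5], [0, 0, 0], 8.5],
    [[-0.15, 0.25, 8.5], [0, 0, 0], 8.5],
  ],
)

```text
t: 10.8
tool_pos: [477.0, -7.1, 154.6]
tcp_rot: [-3.138, 0.002, 0.829]
wrist_force: [-0.1, -0.2, 0.5]
finger_gap: 85.2
grip_force: 0.0
```

>>> servo_tool(
  deltas=[
    [[0, 0, 0], [0, 0, 0], 1.0],
    [[0, 0, 0], [0, 0, 0], 1.0],
    [[0, 0, 0], [0, 0, 0], 1.0],
    [[0, 0, 0], [0, 0, 0], 1.0],
    [[0, 0, 0], [0, 0, 0], 1.0],
  ],
  force=40,
)

```text
t: 11.3
tool_pos: [478.6, -8.0, 157.4]
tcp_rot: [3.14, -0.001, 0.829]
wrist_force: [0.5, -1.5, 4.2]
finger_gap: 14.9
grip_force: 38.9
```

```bash
python3 f.py
```

```text
t 11.3 pos [478.6   -7.98 157.35] yaw 0.829 ang -2.307 r 87.7 Ftan 1.38 Frad -0.83 Fz 4.2 gap 14.9
```

>>> servo_tool(
  deltas=[
    [[0.01, -0.45, 0], [0, 0, 0.05], 1.0],
    [[0.04, -0.9, 0], [0, 0, 0.1], 1.0],
    [[0.1, -1.34, 0], [0, 0, 0.15], 1.0],
    [[0.18, -1.79, 0], [0, 0, 0.2], 1.0],
    [[0.28, -2.23, 0], [0, 0, 0.25], 1.0],
  ],
)

```text
t: 11.8
tool_pos: [464.5, 7.6, 157.4]
tcp_rot: [3.138, -0.001, 0.575]
wrist_force: [3.9, -7.6, 1.3]
finger_gap: 14.5
grip_force: 39.2
```

```bash
python3 f.py
```

```text
t 11.8 pos [464.55   7.64 157.4 ] yaw 0.575 ang -2.547 r 88.1 Ftan 8.51 Frad -0.88 Fz 1.3 gap 14.5
```

>>> servo_tool(
  deltas=[
    [[0.01, -0.45, 0], [0, 0, 0.05], 1.0],
    [[0.04, -0.9, 0], [0, 0, 0.1], 1.0],
    [[0.1, -1.34, 0], [0, 0, 0.15], 1.0],
    [[0.18, -1.79, 0], [0, 0, 0.2], 1.0],
    [[0.28, -2.23, 0], [0, 0, 0.25], 1.0],
  ],
)

```text
t: 12.3
tool_pos: [454.1, 27.5, 157.3]
tcp_rot: [3.138, -0.0, 0.325]
wrist_force: [-0.7, -9.2, 4.2]
finger_gap: 14.4
grip_force: 39.5
```

```bash
python3 f.py
```

```text
t 12.3 pos [454.11  27.46 157.32] yaw 0.325 ang -2.801 r 88.5 Ftan 8.5 Frad -3.57 Fz 4.2 gap 14.4
```

>>> servo_tool(
  deltas=[
    [[-0.02, -0.45, 0], [0, 0, 0.05], 1.0],
    [[0.0, -0.9, 0], [0, 0, 0.1], 1.0],
    [[0.06, -1.34, 0], [0, 0, 0.15], 1.0],
    [[0.14, -1.79, 0], [0, 0, 0.2], 1.0],
    [[0.24, -2.23, 0], [0, 0, 0.25], 1.0],
  ],
)

```text
t: 12.8
tool_pos: [448.9, 49.5, 157.3]
tcp_rot: [3.139, 0.0, 0.075]
wrist_force: [-3.0, -8.2, 6.5]
finger_gap: 14.7
grip_force: 39.7
```

```bash
python3 f.py
```

```text
t 12.8 pos [448.91  49.49 157.3 ] yaw 0.075 ang -3.057 r 88.9 Ftan 7.98 Frad -3.6 Fz 6.5 gap 14.7
```

>>> servo_tool(
  deltas=[
    [[0, -0.18, 0], [0, 0, 0.02], 1.0],
    [[0, -0.36, 0], [0, 0, 0.04], 1.0],
    [[0, -0.54, 0], [0, 0, 0.06], 1.0],
    [[0.01, -0.72, 0], [0, 0, 0.08], 1.0],
    [[0.02, -0.9, 0], [0, 0, 0.1], 1.0],
  ],
)

```text
t: 13.3
tool_pos: [448.4, 58.6, 157.3]
tcp_rot: [3.139, -0.0, -0.024]
wrist_force: [-2.8, -8.1, 7.1]
finger_gap: 14.4
grip_force: 39.8
```

```bash
python3 f.py
```

```text
t 13.3 pos [448.43  58.6  157.3 ] yaw -0.024 ang 3.124 r 89.1 Ftan 8.21 Frad -2.61 Fz 7.1 gap 14.4
```

>>> servo_tool(
  deltas=[
    [[0, -0.15, 0], [0, 0, 0.017], 1.0],
    [[0, -0.3, 0], [0, 0, 0.034], 1.0],
    [[0, -0.45, 0], [0, 0, 0.05], 1.0],
    [[0.01, -0.6, 0], [0, 0, 0.067], 1.0],
    [[0.01, -0.75, 0], [0, 0, 0.083], 1.0],
  ],
)

```text
t: 13.8
tool_pos: [448.7, 65.7, 157.3]
tcp_rot: [3.138, -0.0, -0.107]
wrist_force: [-2.8, -9.8, 8.2]
finger_gap: 14.6
grip_force: 39.9
```

```bash
python3 f.py
```

```text
t 13.8 pos [448.68  65.68 157.29] yaw -0.107 ang 3.044 r 89.2 Ftan 10.0 Frad -1.72 Fz 8.2 gap 14.6
```

>>> servo_tool(
  deltas=[
    [[0, -0.1, 0], [0, 0, 0.011], 1.0],
    [[0, -0.2, 0], [0, 0, 0.022], 1.0],
    [[0, -0.2, 0], [0, 0, 0.022], 1.0],
  ],
)

```text
t: 14.1
tool_pos: [448.9, 67.5, 157.3]
tcp_rot: [3.138, -0.0, -0.129]
wrist_force: [-3.1, -10.2, 7.9]
finger_gap: 14.6
grip_force: 39.9
```

```bash
python3 f.py
```

```text
t 14.1 pos [448.87  67.54 157.3 ] yaw -0.129 ang 3.023 r 89.3 Ftan 10.51 Frad -1.76 Fz 7.9 gap 14.6
```

>>> servo_tool(
  deltas=[
    [[0, -0.1, 0], [0, 0, 0.011], 1.0],
    [[0, -0.2, 0], [0, 0, 0.022], 1.0],
    [[0, -0.2, 0], [0, 0, 0.022], 1.0],
  ],
)

```text
t: 14.4
tool_pos: [449.1, 69.2, 157.3]
tcp_rot: [3.138, -0.0, -0.151]
wrist_force: [-4.7, -10.8, 8.7]
finger_gap: 14.5
grip_force: 40.0
```

```bash
python3 f.py
```

```text
t 14.4 pos [449.05  69.23 157.28] yaw -0.151 ang 3.004 r 89.3 Ftan 11.41 Frad -3.04 Fz 8.7 gap 14.5
```

>>> servo_tool(
  deltas=[
    [[0, -0.1, 0], [0, 0, 0.011], 1.0],
    [[0, -0.2, 0], [0, 0, 0.022], 1.0],
    [[0, -0.2, 0], [0, 0, 0.022], 1.0],
  ],
)

```text
t: 14.7
tool_pos: [449.3, 71.0, 157.3]
tcp_rot: [3.137, -0.0, -0.173]
wrist_force: [-4.8, -12.4, 9.3]
finger_gap: 14.3
grip_force: 40.1
```

```bash
python3 f.py
```

```text
t 14.7 pos [449.28  70.95 157.28] yaw -0.173 ang 2.985 r 89.3 Ftan 13.06 Frad -2.59 Fz 9.3 gap 14.3
```

Firm at a rise of about 4.8 N. I'll release and retreat upwards.

>>> servo_tool(
  deltas=[
    [[0, 0, 0], [0, 0, 0], 4.0],
    [[0, 0, 0], [0, 0, 0], 8.5],
    [[0, 0, 0], [0, 0, 0], 8.5],
    [[0, 0, 0], [0, 0, 0], 8.5],
    [[0, 0, -3.0], [0, 0, 0], 8.5],
  ],
)

```text
t: 15.2
tool_pos: [447.3, 73.6, 184.2]
tcp_rot: [3.141, 0.006, -0.17]
wrist_force: [-0.2, 0.1, 0.4]
finger_gap: 84.0
grip_force: 0.0
```

>>> servo_tool(
  deltas=[
    [[0, 0, -4.0], [0, 0, 0], 8.5],
    [[0, 0, -8.0], [0, 0, 0], 8.5],
    [[-3, 0, -10.0], [0, 0, 0], 8.5],
    [[-3, 0, -10.0], [0, 0, 0], 8.5],
    [[-3, 0, -10.0], [0, 0, 0], 8.5],
  ],
)

```text
t: 15.7
tool_pos: [419.8, 79.0, 287.0]
tcp_rot: [3.141, -0.002, -0.17]
wrist_force: [-0.6, -0.3, -0.7]
finger_gap: 84.7
grip_force: 0.0
```

```bash
python3 f.py;  python3 - <<'E'
from plant import robot
import cv2
f=robot.grab_frame("side")
cv2.imwrite("pics/g4.png",f["pixels"][:,:,::-1])
E
```

```text
t 15.7 pos [419.82  78.95 287.04] yaw -0.17 ang 2.957 r 119.7 Ftan 0.38 Frad -0.59 Fz -0.7 gap 84.7
```

View pics/g4.png

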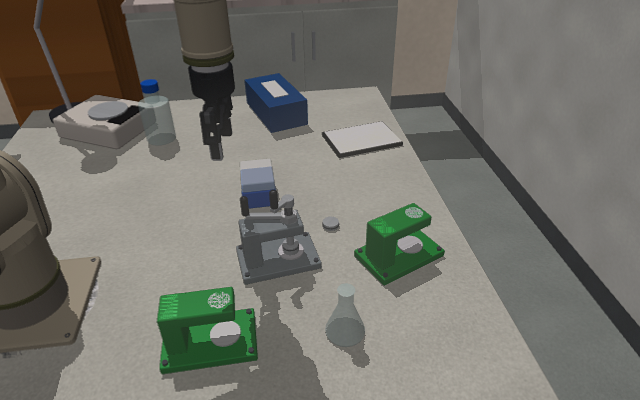

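The arm is clear. Flask, tip box and spare cell are where they were, and both posts stand free.

```bash
python3 -c "
from plant import robot
print(robot.hand_in())"
```

```text
the job is handed in; nothing more can be done
None
```

The job is handed in; no verdict came back. By feel, the screw's foot bears on the cell with about 60 N, the jam nut clamps with about 70 N, the gripper is clear, and the bystanders look unmoved.

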